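# Open the electrolysis cell and hold its plate electrode ready over the slot

## Robot

A 6-joint arm with a two-finger parallel gripper is mounted at the origin on the work surface. World frame = base frame: x ahead of the robot, y to its left, z up, the work surface at z = 0. Lengths are in mm, angles in degrees, forces in N, time in s.
With the tool pointing down it reaches from about 300 to 850 mm from the base axis. Payload 4.2 kg.
Tool frame: the origin (TCP) lies between the finger pads, 19 mm behind the fingertips; this is the grasp point; z points along the fingers, y is the line along which they close (so a half turn about z gives the same grasp; the last joint's range is limited). The gripper opens to 91 mm and grips with 3 to 60 N. Pads are 32 mm wide; open, the fingers measure 118 mm over their backs; the gripper's body (76 mm by 178 mm) begins 60 mm behind the grasp point.
Start: joints at [-67.093, 18.312, 89.639, -0, 72.044, -1.146], TCP at [234.362, -525.087, 232.776] pointing down, gripper open.
Joint ranges: [-177.97, 177.97], [-48.28, 115.42], [12.27, 149.76], [-77.06, 257.06], [2.81, 150.46], [-146.56, 146.56]. Speed limits (degrees/s): [147.25, 147.25, 180, 180, 180, 180].

## Interface

Orientations are given as [roll, pitch, yaw] about the fixed x, y, z axes, in that order (R = Rz(yaw) Ry(pitch) Rx(roll)).
In Python, from workcell import state, grab_frame, camera_model, job_done gives the robot as it stands.
- The arm moves only by the shell command python3 -m pendant 'ROWS' [OPENING] [FORCE]. ROWS is rows parted by semicolons, their numbers by spaces, 1 to 8 of them, each of 6 numbers: dx, dy, dz in mm, then a rotation vector rx, ry, rz in degrees; each row shifts and turns the commanded pose from where the row before left it, along the tool's axes as they then stand; what a row does not reach is not made up. A row lasts 1/10 s, in which the tool goes at most 50 mm and 8.59 degrees, less where a joint would pass 70% of its speed; a pose out of reach is approached as far as the arm can. OPENING is the finger opening in mm, set as the command begins (- or left out keeps the last). The fingers move at their own pace and stop on an object; FORCE is the grip in N (left out, the last holds). Time passes only in rows, so rows that do not move let the fingers close. It prints the time, the measured TCP pose, the force, the opening and the grip force at its end.
- state(): the state, without advancing time (a new reading comes with each control period).
- grab_frame(name): name is "side" or "top"; returns the picture (384x512x3 uint8, blue, green, red); there is no depth.
- camera_model(name): a dict with "fx", "fy", "cx", "cy" (pixels), "D" ([k1, k2, p1, p2, k3] as OpenCV has them; the pictures are not rectified), "T" (4x4, takes a point from camera to world coordinates). Camera axes: x right, y up, looking along -z (the intrinsics and any distortion apply to the point x, -y, -z); pixel columns grow to the right and rows downward; lengths in mm; the calibration is good to about 2 mm. A picture is of the moment at which its call begins. camera_model takes no time and is no camera call.
- job_done(): hands the job in; it is judged then, once.
The state is a dict: "time_s": time; "qpos": joint angles; "qvel": joint speeds; "effort": joint torques, N m; "ee_pos": TCP position; "ee_rot": TCP orientation; "force": force on the tool from outside, world axes, zero at the start; "torque": the same for the moment, N m; "gripper_width": finger opening in mm; "gripper_force": force on a finger pad.
Only numpy, scipy, OpenCV 4.12 (cv2) and the standard library are available. Lean on these libraries where they do the work, as an engineer would, in place of code of your own. Each camera call takes 0.05 s, during which the arm holds its last target. There are 200 camera calls.

## Task

First take the white blanking plug out of the slot in the top of the grey electrolysis cell, seat it fully home in its own long slot in the wooden storage block and let go of it. Then lift the flat plate electrode out of its white stand, carry it over the bottles and finish holding it still and upright about 10 mm above the cell's open slot, lined up so that it could be lowered straight in. Do not let the electrode touch the cell, and leave everything else where it stands; the program ends with the electrode still in the gripper.

Things in the scene. Friction and masses are not known exactly. Their poses are not given: they have to be found in the camera images.
- cell: Grey plastic cell block with thin steel plates on its front and back, fixed to the bench, 90 (x) x 110 (y) x 85 mm high. Origin at the centre of its underside, z up. One slot in the middle of its top, 20 mm (x) by 60 mm (y), 75 mm deep, closed by the plug at the start.
- cell_mouth (a point): Centre of the cell's slot at the level of the cell's top, 85 mm above the bench. Axes as the cell: y along the slot's 60 mm length, x across its 20 mm width.
- rack: Wooden storage block, fixed, 160 (x) x 90 (y) x 45 mm high, origin at the centre of its underside. Along x in its top, three recesses 35 mm deep, each with a tag of its outline on the side face: x = -50 mm the long slot, 20 x 60 mm (long along y), the plug's own; x = 0 a short slot 20 x 42 mm, too short for it; x = +50 mm a round hole holding a round stopper. Both slots start empty.
- rack_slot (a point): Centre of the long slot of the storage block, at the level of the block's top, 45 mm above the bench. Axes as the block: y along the slot's 60 mm length, x across its 20 mm width.
- stand: White electrode stand fixed to the bench, 150 (x) x 90 (y) x 80 mm high, origin at the centre of its underside. A slot 11 (x) x 50 mm (y) right through its top at x = -40 mm holds the plate electrode, a 10 mm hole at x = +40 mm the rod electrode.
- plug: White blanking plug, loose, 60 to 130 g, at first in the cell's slot. Flange 34 (x) x 76 (y) x 6 mm; origin at the centre of its underside, which rests on the cell's or block's top. Below it a tongue 15 x 54 x 16 mm that enters the slot; above it a grip tab 14 (x) x 40 (y) mm, from z = 6 to 36 mm. Same after a half turn about z.
- plug_grip (a point): Point in the middle of the plug's grip tab, 28 mm above the flange's underside (22 mm above the flange's top), where the TCP can grip from above, the fingers closing along the plug's x (14 mm).
- electrode: Plate electrode, loose, 100 to 200 g, upright in the stand. Origin at the centre of the plate's lower edge, z up. Steel plate 6 (x) x 44 (y) mm to z = 68 mm; black header block 18 (x) x 50 (y) mm, z = 68 to 100 mm, brass terminal on top to 110 mm. The header rests on the stand's top, the plate hangs 68 mm into its slot. Same after a half turn about z.
- electrode_grip (a point): Point in the middle of the electrode's header block, 86 mm above the plate's lower edge, where the TCP can grip from above, the fingers closing along the electrode's x (18 mm).
- rod_electrode: Bystander: thin rod electrode (rod 6 mm diameter, black cylindrical cap 20 mm diameter, cap top 106 mm above the table) standing in the stand's other hole
- round_stopper: Bystander: white round stopper, 36 mm diameter head 18 mm high, in the round recess of the storage block
- amber_bottle: Bystander: amber bottle, 58 mm diameter, 130 mm tall, standing loose; origin at the centre of its underside
- beaker: Bystander: open glass beaker, 60 mm diameter, 95 mm tall, standing loose; origin at the centre of its underside
- jar: Bystander: squat pale jar with a white lid, 56 mm diameter, 85 mm tall, standing loose; origin at the centre of its underside
- white_bottle: Bystander: white bottle, 54 mm diameter, 120 mm tall, standing loose; origin at the centre of its underside
- screwdriver: Bystander: screwdriver, 160 mm long, lying across the bench beyond the task's things
Things that resemble listed ones, but are neither listed nor needed, are in the scene too. Leave any purple look-alike of the plug alone. What is shaped like the stand but red is not meant.

How it is judged (in metres and radians):
On the way, in this order (a step that is already met when the one before it is completed fails the run):
1. the plug is out of the cell, seated home in the long slot of the storage block and let go (x of plug in the frame of rack_slot between -0.005 and 0.005 m and y of plug in the frame of rack_slot between -0.005 and 0.005 m and z of plug in the frame of rack_slot between -0.004 and 0.004 m and angle between the x axis of plug and the x axis of rack_slot, either way round below 0.2 rad and angle between plug's own z axis and vertical below 0.1 rad and contact force between plug and the fingers below 0.1 N and linear speed of plug below 0.02 m/s), for 0.2 s.
2. the electrode is in the gripper, lifted out of its stand (z of electrode in the frame of stand above 0.082 m and contact force between electrode and the fingers above 1 N), for 0.1 s.
At the end, for the whole second after the job is handed in: Electrode held still, upright (0.1 rad), lower edge 3 to 20 mm above the slot, centred within 6 mm, turned within 0.15 rad, touching only the fingers; plug released in the long slot, flange within 4 mm of the block, centred within 5 mm; bystanders within 25 mm of their places (all of step 1 and x of electrode in the frame of cell_mouth between -0.006 and 0.006 m and y of electrode in the frame of cell_mouth between -0.006 and 0.006 m and z of electrode in the frame of cell_mouth between 0.003 and 0.02 m and angle between the x axis of electrode and the x axis of cell_mouth, either way round below 0.15 rad and angle between electrode's own z axis and vertical below 0.1 rad and contact force between electrode and the fingers above 1 N and linear speed of electrode below 0.02 m/s and contact force between electrode and cell below 0.05 N and contact force between electrode and stand below 0.05 N and contact force between electrode and rack below 0.05 N and contact force between electrode and plug below 0.05 N and distance of each of rod_electrode, round_stopper, amber_bottle, beaker, jar, white_bottle, screwdriver from where it was at the start of the episode below 0.025 m); the arm keeps its last pose, push and grip.
It fails at once if the electrode touches the cell (contact force between electrode and cell above 0.5 N).
It fails at once if a bystander is pushed away or knocked over (moved 40 mm) (distance of any of rod_electrode, round_stopper, amber_bottle, beaker, jar, white_bottle, screwdriver from where it was at the start of the episode above 0.04 m).
It also fails if it takes over 72 s, if anything falls off the work surface, if the arm or the gripper's body presses on something with over 40 N, if the wrist force passes 120 N, or if a joint passes its speed limit or range.

## Working session

There is one attempt and no reset: what is moved stays moved. The work goes in short steps, Python scripts to look and compute and a shell command to move; the robot and the scene stay as the last step left them, time stands still between calls to the robot, and variables do not carry over. Pictures are saved under pics/ and viewed, at most 10 in all, crops included, and the job is handed in when it is done.

```bash
mkdir -p pics; ls; python3 - <<'E'
from workcell import *
import cv2,numpy as np
for n in("side","top"):
    f=grab_frame(n);cv2.imwrite(f"pics/{n}0.png",f)
    m=camera_model(n);print(n,{k:np.round(v,3).tolist() for k,v in m.items()})
s=state();print({k:np.round(v,2).tolist() for k,v in s.items()})
E
```

```text
pics
side {'fx': 352.989, 'fy': 352.989, 'cx': 259.709, 'cy': 193.944, 'D': [-0.095, 0.0, 0.0, 0.0, 0.0], 'T': [[-0.99, 0.059, -0.13, 396.052], [-0.142, -0.52, 0.843, 722.99], [-0.018, 0.852, 0.523, 539.368], [0.0, 0.0, 0.0, 1.0]]}
top {'fx': 348.583, 'fy': 348.583, 'cx': 255.665, 'cy': 190.462, 'D': [-0.067, 0.0, 0.0, 0.0, 0.0], 'T': [[-0.018, 0.996, -0.091, 435.983], [-1.0, -0.018, -0.002, -15.095], [-0.004, 0.091, 0.996, 1073.869], [0.0, 0.0, 0.0, 1.0]]}
{'time_s': 0.1, 'qpos': [-67.09, 18.35, 89.7, 0.0, 72.04, -1.15], 'qvel': [-0.0, -0.19, -0.19, 0.1, 0.0, -0.1], 'effort': [0.0, -41.33, -23.25, 0.07, 0.04, -0.0], 'ee_pos': [234.22, -524.69, 232.0], 'ee_rot': [-179.91, -0.0, 24.05], 'force': [0.17, -0.18, -0.09], 'torque': [-0.0, -0.0, 0.08], 'gripper_force': 0.0, 'gripper_width': 91.09}
```

View pics/top0.png

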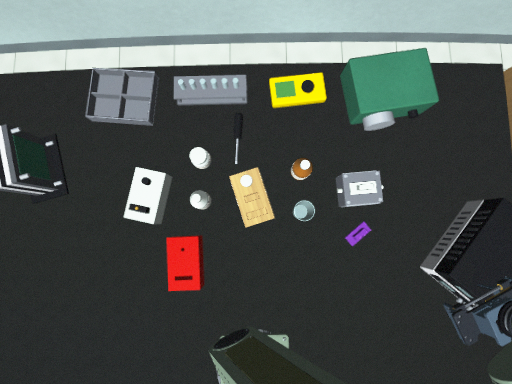

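View pics/side0.png

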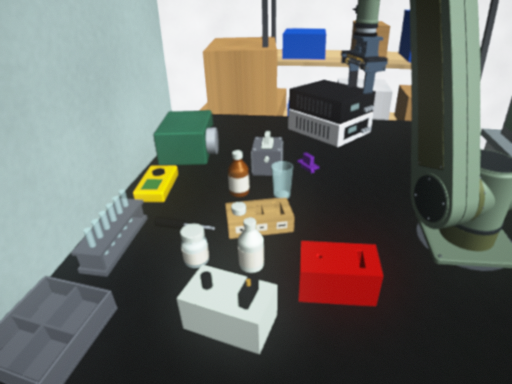

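The top view shows the grey cell with the white plug at (362,188) and the wooden block at (252,197), with the stopper at (246,181). The white stand is at (148,195), with the electrode header at (140,208) and the rod cap at (146,181).

Possible mix-ups:
- **Plug:** the purple tab at (358,234) and the round stopper at (246,181) could be taken for it. I choose the white plug on the grey cell.
- **Stand:** the red one at (184,264) could be taken for it. I choose the white one.
- **Electrode:** the rod at (146,181) could be taken for it. I choose the flat block with brass at (140,208).

Next I check these in one close crop.

```bash
cat > h.py <<'E'
from workcell import *
import cv2,numpy as np
def ray(n,uv,z):
    m=camera_model(n);K=np.array([[m['fx'],0,m['cx']],[0,m['fy'],m['cy']],[0,0,1]])
    p=cv2.undistortPoints(np.array(uv,float).reshape(-1,1,2),K,np.array(m['D'])).reshape(-1,2)
    T=np.array(m['T']);d=np.c_[p[:,0],-p[:,1],-np.ones(len(p))]@T[:3,:3].T;o=T[:3,3]
    return (o+d*((np.array(z)-o[2])/d[:,2])[:,None])[:,:2]
def proj(n,P):
    m=camera_model(n);T=np.array(m['T']);q=(np.array(P,float).reshape(-1,3)-T[:3,3])@T[:3,:3]
    K=np.array([[m['fx'],0,m['cx']],[0,m['fy'],m['cy']],[0,0,1]])
    return cv2.projectPoints(q*[1,-1,-1],np.zeros(3),np.zeros(3),K,np.array(m['D']))[0].reshape(-1,2)
def crop(f,x,y,w,h,s): return cv2.resize(f[y:y+h,x:x+w],None,fx=s,fy=s,interpolation=cv2.INTER_CUBIC)
E
python3 - <<'E'
from h import *
f=cv2.imread('pics/top0.png');g=cv2.imread('pics/side0.png')
a=np.hstack([crop(f,c[0],c[1],52,72,5) for c in((335,155),(226,160),(122,160))])
b=np.hstack([crop(g,c[0],c[1],65,55,4) for c in((240,125),(227,190),(175,262))])
cv2.imwrite('pics/crop.png',np.vstack([a,b])) ;print(a.shape,b.shape)
E
```

```text
(360, 780, 3) (220, 780, 3)
```

View pics/crop.png

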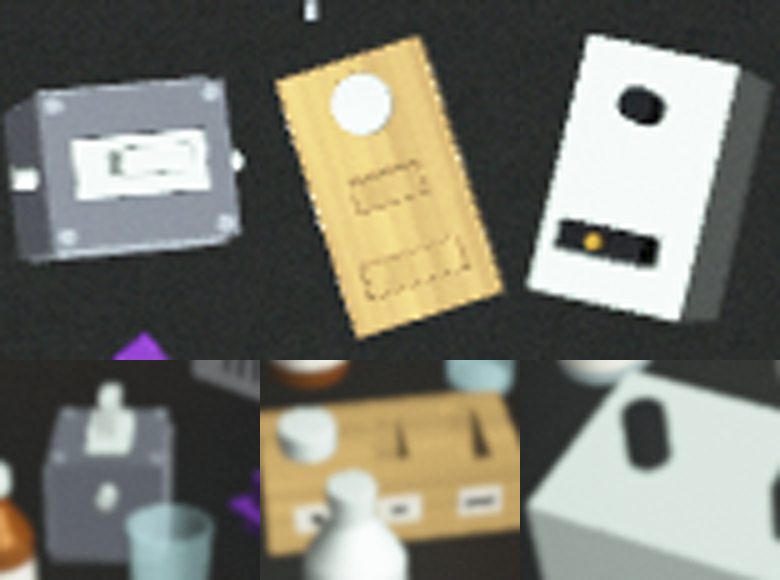

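The crop confirms the white plug on the grey cell, with its tab at about (366,187). The block's long slot is its lower recess, at about (257,216), and the tags in the side view agree (long tag at that end). The white stand holds the black plate header with the brass terminal at (140,208). Next I measure with masks.

```bash
python3 - <<'E'
from h import *
f=cv2.imread('pics/top0.png');hsv=cv2.cvtColor(f,cv2.COLOR_BGR2HSV);H,S,V=cv2.split(hsv)
def rect(name,mask,box,z,k=4):
    x0,y0,x1,y1=box;s=k
    m=np.zeros_like(mask);m[y0:y1,x0:x1]=mask[y0:y1,x0:x1]
    big=cv2.GaussianBlur(cv2.resize(m,None,fx=s,fy=s,interpolation=cv2.INTER_LINEAR),(0,0),2)>127
    c=max(cv2.findContours(big.astype(np.uint8),0,cv2.CHAIN_APPROX_NONE)[0],key=cv2.contourArea).reshape(-1,2)
    uv=(c+.5)/s-.5; P=ray('top',uv,np.full(len(uv),z)).astype(np.float32)
    r=cv2.minAreaRect(P);print(name,np.round(r[0],1),np.round(r[1],1),round(r[2],1),'uv',uv.mean(0).round(1))
rack=((H>8)&(H<30)&(S>70)&(V>90)).astype(np.uint8)*255
stop=((S<60)&(V>190)).astype(np.uint8)*255
rect('rack',rack|stop,(222,160,280,232),45)
rect('flange',stop,(342,175,382,200),91)
cellm=((V>85)).astype(np.uint8)*255
rect('cell',cellm,(330,165,386,212),85)
rect('stand',((V>170)).astype(np.uint8)*255,(118,160,175,230),80)
dark=(V<90).astype(np.uint8)*255
rect('header',(dark|((H>10)&(H<30)&(S>120)).astype(np.uint8)*255),(130,202,156,216),112-0)
rect('capR',dark,(138,174,157,188),106)
E
```

```text
rack [5.123e+02 3.000e-01] [163.8  94.4] 16.8 uv [251.4 197.1]
flange [ 529.3 -318.4] [36.2 80.6] 4.2 uv [362.5 187.5]
cell [ 528.  -312.1] [100.5 136.8] 4.0 uv [359.4 188.5]
stand [520.2 308.5] [ 93.4 153.1] 76.6 uv [144.3 195. ]
header [481.6 312.3] [57.  17.5] 76.9 uv [139.  207.9]
capR [558.4 296.2] [24.9 17.9] 62.9 uv [145.7 180.8]
```

```bash
python3 - <<'E'
from h import *
print('slot by outline',ray('top',[[256.6,213.2]],[45.]))
# side view check: tab top, header top centre, stopper top
print(proj('side',[[529.3,-319.3,121],[464.4,-14.2,45],[481.3,317.5,112],[481.3,317.5,122],[559,299,106],[560,14.7,63]]).round(1))
g=cv2.imread('pics/side0.png');hsv=cv2.cvtColor(g,cv2.COLOR_BGR2HSV)
for n,b,m in(('tab',(258,128,275,150),(hsv[...,2]>150)&(hsv[...,1]<50)),('brass',(238,275,262,295),(hsv[...,1]>120)&(hsv[...,2]>80))):
    ys,xs=np.nonzero(m[b[1]:b[3],b[0]:b[2]]);print(n,xs.mean()+b[0],xs.min()+b[0],xs.max()+b[0],ys.min()+b[1],ys.max()+b[1])
E
python3 -m pendant '0 0 0 0 0 -8;0 0 0 0 0 -8;0 0 0 0 0 -8;0 0 0 0 0 -8;0 0 0 0 0 -8;0 0 0 0 0 -8;0 0 0 0 0 -8;0 0 0 0 0 -8' 60
python3 -m pendant '0 0 0 0 0 -6.2;0 0 0 0 0 0;0 0 0 0 0 0'
```

```text
slot by outline [[463.16584223 -14.60635517]]
[[267.1 133. ]
 [277.9 207.5]
 [248.1 284.3]
 [247.8 280. ]
 [205.7 274.7]
 [238.1 205.5]]
tab 267.094674556213 261 273 131 148
brass 248.1818181818182 246 250 279 286
time_s: 0.9
ee_pos: [234.3, -524.8, 232.3]
ee_rot: [-180.0, -0.1, 88.4]
force: [0.3, -0.3, -0.9]
gripper_width: 60.1
gripper_force: 0.0
time_s: 1.2
ee_pos: [234.3, -524.9, 232.5]
ee_rot: [-180.0, -0.0, 94.1]
force: [-0.4, -0.0, -0.3]
gripper_width: 59.8
gripper_force: 0.0
```

Side-view projections agree to within 1 px. I move above the plug.

```bash
python3 -m pendant '23 38.7 5;23 38.7 5;23 38.7 5;23 38.7 5;23 38.7 5;23 38.7 5;23 38.7 5;22.4 38.4 5'; python3 -m pendant '0 0 0 0 0 0;0 0 0 0 0 0;0 0 0 0 0 0'
python3 - <<'E'
from h import *
f=grab_frame('side');cv2.imwrite('pics/a.png',crop(f,200,60,130,110,6)[:600])
E
```

```text
time_s: 1.5
ee_pos: [234.4, -525.1, 232.8]
ee_rot: [180.0, 0.0, 94.2]
force: [-0.1, 0.4, -0.6]
gripper_width: 60.2
gripper_force: 0.0Traceback (most recent call last):
ValueError: each row has 6 numbers
```

View pics/a.png

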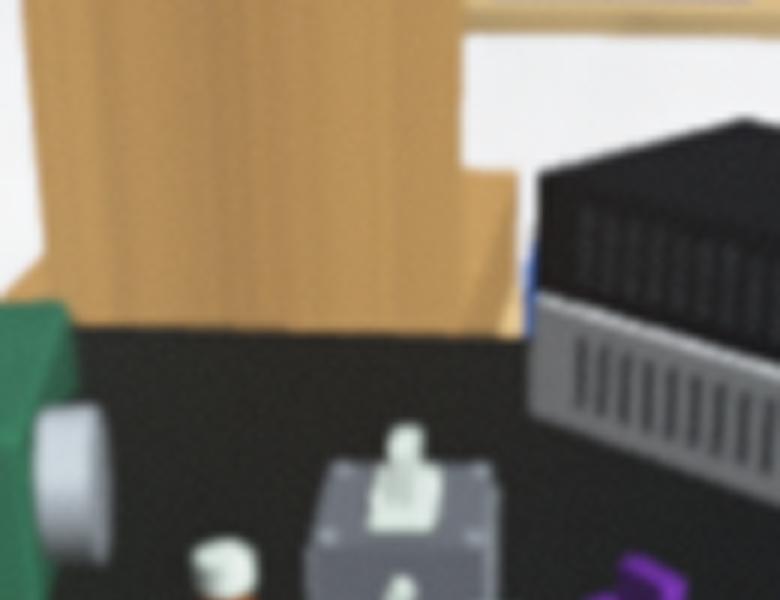

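My rows were malformed, so the arm did not move; the picture only shows the plug still in the cell at about (267,137). I resend them with six numbers each.

```bash
python3 -m pendant '23 38.7 5 0 0 0;23 38.7 5 0 0 0;23 38.7 5 0 0 0;23 38.7 5 0 0 0;23 38.7 5 0 0 0;23 38.7 5 0 0 0;23 38.7 5 0 0 0;22.4 38.4 5 0 0 0'; python3 -m pendant '0 0 0 0 0 0;0 0 0 0 0 0;0 0 0 0 0 0'
```

```text
time_s: 2.35
ee_pos: [530.7, -318.0, 192.7]
ee_rot: [180.0, 0.0, 94.2]
force: [0.4, 0.0, -0.0]
gripper_width: 60.0
gripper_force: 0.0
time_s: 2.65
ee_pos: [528.5, -319.8, 192.8]
ee_rot: [-180.0, 0.0, 94.2]
force: [-0.5, 0.2, 0.3]
gripper_width: 60.1
gripper_force: 0.0
```

```bash
python3 -m pendant '0 0 20 0 0 0;0 0 20 0 0 0;0 0 20 0 0 0;0 0 10 0 0 0;0 0 8.5 0 0 0;0 0 0 0 0 0;0 0 0 0 0 0'; python3 -m pendant '0 0 0 0 0 0;0 0 0 0 0 0;0 0 0 0 0 0;0 0 0 0 0 0;0 0 0 0 0 0;0 0 0 0 0 0;0 0 0 0 0 0;0 0 0 0 0 0' 0 30
```

```text
time_s: 3.35
ee_pos: [529.4, -319.8, 115.0]
ee_rot: [179.9, 0.0, 94.2]
force: [0.4, -0.7, 0.4]
gripper_width: 59.9
gripper_force: 0.0
time_s: 4.15
ee_pos: [529.3, -319.2, 114.3]
ee_rot: [180.0, 0.0, 94.3]
force: [-0.0, 0.4, 0.2]
gripper_width: 14.0
gripper_force: 30.0
```

Gripped at a width of 14.0 mm. I lift slowly.

```bash
python3 -m pendant '0 0 -8 0 0 0;0 0 -12 0 0 0;0 0 -18 0 0 0;0 0 -18 0 0 0;0 0 -18 0 0 0;0 0 -18 0 0 0;0 0 -18 0 0 0;0 0 0 0 0 0'; python3 -m pendant '0 0 0 0 0 -4.2;0 0 0 0 0 -4.2;0 0 0 0 0 -4.2;0 0 0 0 0 0;0 0 0 0 0 0'
python3 - <<'E'
from h import *
f=grab_frame('top');g=grab_frame('side');cv2.imwrite('pics/t1.png',f);cv2.imwrite('pics/s1.png',g)
a=crop(f,325,150,70,65,6);b=crop(g,220,85,70,65,5)
cv2.imwrite('pics/b.png',np.hstack([a[:325],b]))
s=state();yaw=np.radians(s['ee_rot'][2]);d=np.array([463.9,-14.3])-s['ee_pos'][:2]
print(s['ee_pos'],d,'tool',d@[np.cos(yaw),np.sin(yaw)],d@[np.sin(yaw),-np.cos(yaw)])
E
```

```text
time_s: 4.95
ee_pos: [530.5, -320.1, 228.1]
ee_rot: [179.7, 0.2, 94.3]
force: [0.5, -0.2, -0.3]
gripper_width: 13.9
gripper_force: 30.0
time_s: 5.45
ee_pos: [529.0, -319.2, 223.9]
ee_rot: [-180.0, -0.0, 106.8]
force: [-0.5, -0.2, -1.2]
gripper_width: 13.9
gripper_force: 30.0
[ 529.08959295 -319.20499915  223.99927426] [-65.18959295 304.90499915] tool 310.7365179567212 25.681860232651566
```

View pics/b.png

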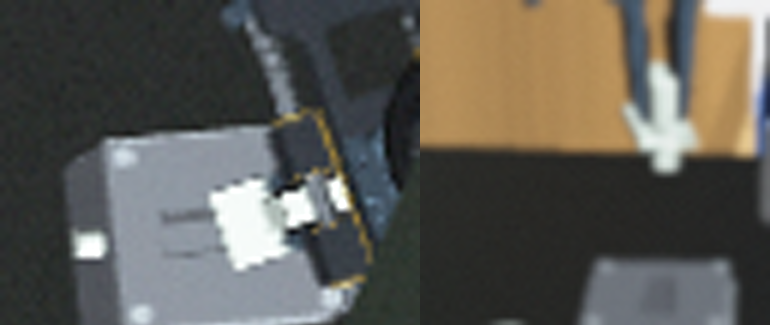

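The plug hangs level in the fingers and the cell slot below is open, at about (355,188). I carry it to the block.

```bash
python3 -m pendant '20 1.7 0 0 0 0;32 2.6 0 0 0 0;36 3 0 0 0 0;36 3 0 0 0 0;36 3 0 0 0 0;36 3 0 0 0 0;36 3 0 0 0 0;32 2.6 0 0 0 0'; python3 -m pendant '26 2 0 0 0 0;20.7 1.8 0 0 0 0;0 0 30 0 0 0;0 0 30 0 0 0;0 0 30 0 0 0;0 0 10 0 0 0;0 0 0 0 0 0;0 0 0 0 0 0'
python3 - <<'E'
from h import *
f=grab_frame('top');g=grab_frame('side')
cv2.imwrite('pics/c.png',np.hstack([crop(f,222,155,66,80,6),crop(g,220,120,66,80,6)]))
s=state();print(s['ee_pos'],s['ee_rot'])
x,y,z=s['ee_pos'];c,sn=np.cos(np.radians(16.8)),np.sin(np.radians(16.8))
P=[[x-sn*b+c*a,y+c*b+sn*a,z-28+h] for a in(-17,17) for b in(-38,38) for h in (6,)]
print('top flange corners',proj('top',P).round(1).tolist());print('side',proj('side',P).round(1).tolist())
E
```

```text
time_s: 6.35
ee_pos: [473.0, -58.7, 224.4]
ee_rot: [180.0, -0.0, 106.8]
force: [-0.7, 0.8, 0.2]
gripper_width: 13.8
gripper_force: 30.0
time_s: 7.15
ee_pos: [464.7, -14.6, 125.3]
ee_rot: [179.9, 0.0, 106.8]
force: [-0.3, 0.3, -1.4]
gripper_width: 14.0
gripper_force: 30.0
[464.94497852 -14.60076757 125.68661361] [1.79829223e+02 6.93201805e-02 1.06838197e+02]
top flange corners [[271.5, 213.6], [245.4, 222.0], [267.7, 202.0], [241.7, 210.4]]
side [[281.6, 179.2], [288.2, 194.8], [268.4, 180.4], [273.9, 196.1]]
```

View pics/c.png

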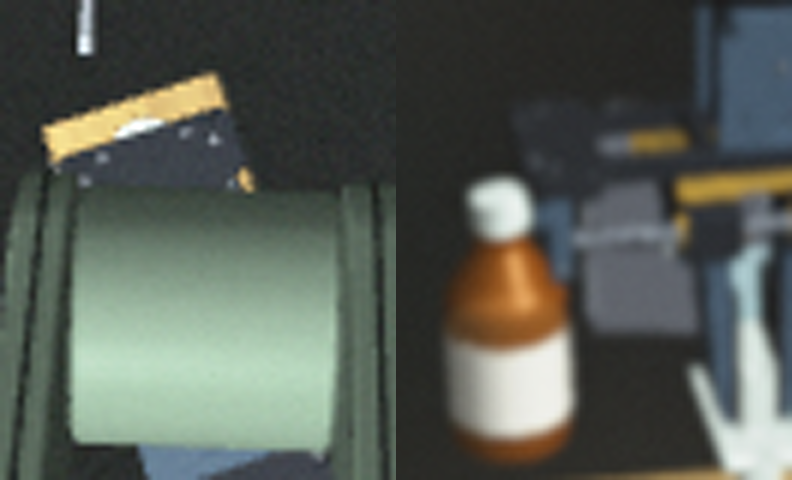

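The side crop shows the amber bottle clear of the gripper. The plug's far flange corner is at (269,181) against a predicted (268,180), so the plug sits in the hand as assumed. I lower it.

```bash
python3 -m pendant '0 0 15 0 0 0;0 0 15 0 0 0;0 0 5 0 0 0;0 0 4 0 0 0;0 0 4 0 0 0;0 0 0 0 0 0;0 0 0 0 0 0'
```

```text
time_s: 7.95
ee_pos: [464.0, -14.5, 81.6]
ee_rot: [180.0, 0.0, 106.9]
force: [-0.4, -0.8, -0.8]
gripper_width: 14.0
gripper_force: 30.0
```

The tongue is about 9 mm into the slot with no contact force. I seat it.

```bash
python3 -m pendant '0 0 2.5 0 0 0;0 0 2.5 0 0 0;0 0 1.5 0 0 0;0 0 1 0 0 0;0 0 0.5 0 0 0;0 0 0 0 0 0;0 0 0 0 0 0'
```

```text
time_s: 8.65
ee_pos: [463.6, -14.5, 74.2]
ee_rot: [180.0, 0.0, 106.9]
force: [-2.4, 0.1, 9.6]
gripper_width: 13.6
gripper_force: 30.0
```

```bash
python3 -m pendant '0 0 0 0 0 0;0 0 0 0 0 0;0 0 0 0 0 0;0 0 0 0 0 0;0 0 0 0 0 0;0 0 0 0 0 0;0 0 0 0 0 0;0 0 0 0 0 0' 45; python3 -m pendant '0 0 -10 0 0 0;0 0 -20 0 0 0;0 0 -30 0 0 0;0 0 -40 0 0 0;0 0 -40 0 0 0;0 0 -40 0 0 0;0 0 0 0 0 0'
python3 - <<'E'
from h import *
s=state();d=np.array([481.3,317.6])-s['ee_pos'][:2];yaw=np.radians(76.7);print(s['ee_pos'],d,'tool after turn',d@[np.cos(yaw),np.sin(yaw)],d@[np.sin(yaw),-np.cos(yaw)])
E
```

```text
time_s: 9.45
ee_pos: [463.7, -14.5, 73.2]
ee_rot: [-180.0, 0.0, 106.9]
force: [0.5, 0.1, 0.4]
gripper_width: 45.0
gripper_force: 0.0
time_s: 10.15
ee_pos: [466.7, -14.6, 259.6]
ee_rot: [179.3, 0.3, 106.9]
force: [0.3, -0.5, 0.5]
gripper_width: 44.9
gripper_force: 0.0
[466.70566872 -14.59023487 259.56455574] [ 14.59433128 332.19023487] tool after turn 326.6379403911555 -62.21738136790309
```

```bash
python3 -m pendant '0 0 0 0 0 8;0 0 0 0 0 8;0 0 0 0 0 8;0 0 0 0 0 6.1;40 -7.2 0 0 0 0;40 -7.2 0 0 0 0;40 -7.2 0 0 0 0;40 -7.2 0 0 0 0'; python3 -m pendant '40 -7.2 0 0 0 0;40 -7.2 0 0 0 0;40 -7.2 0 0 0 0;30 -5.8 0 0 0 0;17.2 -3.2 0 0 0 0;0 0 0 0 0 0;0 0 0 0 0 0;0 0 0 0 0 0' 60
python3 - <<'E'
from h import *
f=grab_frame('top');g=grab_frame('side');cv2.imwrite('pics/t2.png',f)
cv2.imwrite('pics/d.png',np.hstack([crop(f,222,155,62,80,6),crop(g,215,185,70,80,6)]))
E
```

```text
time_s: 10.95
ee_pos: [471.9, 149.2, 253.1]
ee_rot: [-180.0, 0.0, 76.7]
force: [-0.1, -1.1, 0.1]
gripper_width: 45.2
gripper_force: 0.0
time_s: 11.75
ee_pos: [480.8, 316.2, 253.3]
ee_rot: [-180.0, 0.1, 76.7]
force: [0.4, 0.2, -0.5]
gripper_width: 60.0
gripper_force: 0.0
```

View pics/d.png

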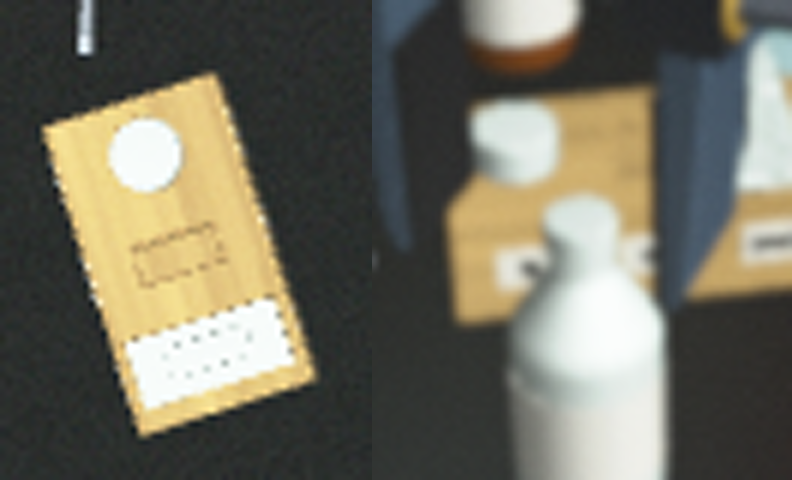

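The plug lies square and flush over the long slot, centred at about (257,214). I descend onto the electrode, and measure the open cell slot from the same picture.

```bash
python3 -m pendant '0 0 30 0 0 0;0 0 30 0 0 0;0 0 30 0 0 0;0 0 25 0 0 0;0 0 20 0 0 0;0 0 10 0 0 0;0 0 4.5 0 0 0;0 0 0 0 0 0'; python3 -m pendant '0 0 0 0 0 0;0 0 0 0 0 0'
python3 - <<'E'
from h import *
f=cv2.imread('pics/t2.png')
cv2.imwrite('pics/e.png',crop(f,328,160,66,58,9))
E
```

```text
time_s: 12.65
ee_pos: [481.2, 317.4, 103.9]
ee_rot: [180.0, -0.0, 76.7]
force: [-0.3, 0.5, 0.7]
gripper_width: 59.7
gripper_force: 0.0
time_s: 12.85
ee_pos: [481.5, 318.0, 104.8]
ee_rot: [179.9, -0.1, 76.8]
force: [0.2, 0.3, 0.4]
gripper_width: 60.2
gripper_force: 0.0
```

View pics/e.png

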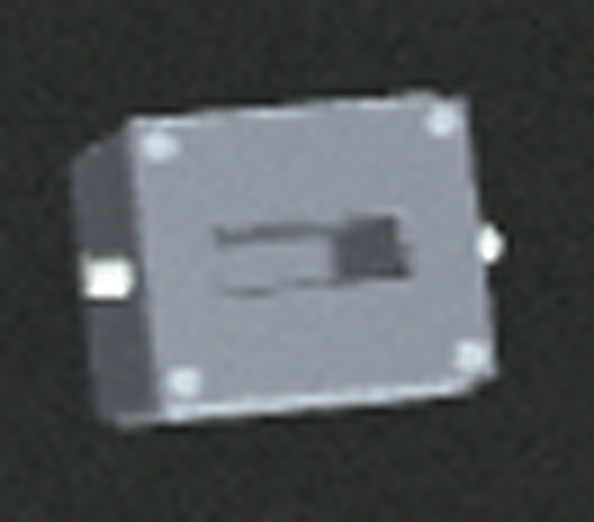

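The crop shows the open slot's corners at about (352,185), (372.5,184), (373.5,190.5) and (353,192). The four corner screws of the cell's top are also clear. I cast both onto z=85, and close the fingers.

```bash
python3 - <<'E'
from h import *
for n,c in(('slot',[(215,230),(400,217),(410,277),(225,293)]),('screws',[(160,146),(442,122),(471,355),(183,381)]),('top',[(130,118),(465,97),(495,377),(160,412)])):
    uv=(np.array(c)+.5)/9-.5+[328,160];P=ray('top',uv,np.full(4,85.))
    r=cv2.minAreaRect(P.astype(np.float32))
    v=(P[0]+P[3]-P[1]-P[2]);print(n,P.mean(0).round(1),np.round(r[1],1),'yaw of y axis',np.degrees(np.arctan2(v[1],v[0])).round(1))
E
python3 -m pendant '0 0 0 0 0 0;0 0 0 0 0 0;0 0 0 0 0 0;0 0 0 0 0 0;0 0 0 0 0 0;0 0 0 0 0 0;0 0 0 0 0 0;0 0 0 0 0 0' 0 40
```

```text
slot [ 528.9 -318.8] [20.3 60.9] yaw of y axis 93.4
screws [ 530.1 -319.4] [75.2 93.1] yaw of y axis 93.9
top [ 530.2 -319. ] [ 94.1 108.8] yaw of y axis 93.7
time_s: 13.65
ee_pos: [481.1, 317.7, 103.7]
ee_rot: [180.0, -0.0, 76.8]
force: [0.6, 0.5, 0.3]
gripper_width: 17.6
gripper_force: 40.0
```

Gripped at 17.6 mm. The cell mouth is at (529.7, -319.1) with yaw 4°; slot, screws and outline agree within 1.3 mm. I lift.

```bash
python3 -m pendant '0 0 -8 0 0 0;0 0 -15 0 0 0;0 0 -25 0 0 0;0 0 -25 0 0 0;0 0 -25 0 0 0;0 0 -25 0 0 0;0 0 -20 0 0 0;0 0 -17 0 0 0'; python3 -m pendant '0 0 0 0 0 -5.8;0 0 0 0 0 -5.8;0 0 0 0 0 -5.6;0 0 0 0 0 0;0 0 0 0 0 0;0 0 0 0 0 0'
python3 - <<'E'
from h import *
s=state();yaw=np.radians(s['ee_rot'][2]);d=np.array([529.7,-319.1])-s['ee_pos'][:2]
print(d,'tool',d@[np.cos(yaw),np.sin(yaw)],d@[np.sin(yaw),-np.cos(yaw)])
E
```

```text
time_s: 14.45
ee_pos: [480.6, 317.7, 265.5]
ee_rot: [180.0, -0.0, 76.7]
force: [-0.4, -0.3, -1.4]
gripper_width: 17.8
gripper_force: 40.0
time_s: 15.05
ee_pos: [480.8, 317.6, 263.8]
ee_rot: [-180.0, 0.0, 93.9]
force: [0.4, -0.6, -1.7]
gripper_width: 18.0
gripper_force: 40.0
[  48.94990077 -636.72122953] tool -638.5735964099548 5.811960509009232
```

```bash
python3 -m pendant '-15 0 0 0 0 0;-25 0 0 0 0 0;-32 0 0 0 0 0;-35 0 0 0 0 0;-35 0 0 0 0 0;-35 0 0 0 0 0;-35 0 0 0 0 0;-35 0 0 0 0 0'; python3 -m pendant '-35 0 0 0 0 0;-35 0 0 0 0 0;-35 0 0 0 0 0;-35 0 0 0 0 0;-35 0 0 0 0 0;-35 1 0 0 0 0;-35 1 0 0 0 0;-35 1 0 0 0 0'; python3 -m pendant '-35 1 0 0 0 0;-30 1 0 0 0 0;-25 0.8 0 0 0 0;-16 0 0 0 0 0;-10.6 0 0 0 0 0;0 0 0 0 0 0;0 0 0 0 0 0;0 0 0 0 0 0'
python3 - <<'E'
from h import *
f=grab_frame('top');g=grab_frame('side')
cv2.imwrite('pics/f.png',crop(g,220,40,95,140,4.2))
s=state();print(s['ee_pos'],s['ee_rot'])
x,y,z=s['ee_pos'];a=np.radians(4)
P=[[x+np.cos(a)*p-np.sin(a)*q,y+np.sin(a)*p+np.cos(a)*q,z-92+h] for h in(0,) for p in(-3,3) for q in(-22,22)]
print((proj('side',P)-[220,40])*4.2)
E
```

```text
time_s: 15.85
ee_pos: [497.4, 68.9, 263.9]
ee_rot: [180.0, 0.0, 93.9]
force: [0.1, -0.1, -1.1]
gripper_width: 17.6
gripper_force: 40.0
time_s: 16.65
ee_pos: [519.2, -210.0, 263.9]
ee_rot: [-180.0, 0.0, 93.9]
force: [0.7, 0.0, -1.6]
gripper_width: 17.7
gripper_force: 40.0
time_s: 17.45
ee_pos: [531.0, -322.9, 264.0]
ee_rot: [180.0, -0.0, 94.0]
force: [-0.9, 0.3, -1.3]
gripper_width: 17.9
gripper_force: 40.0
[ 531.11615037 -323.03085906  264.01955293] [ 1.79988353e+02 -4.26591671e-03  9.40192439e+01]
[[201.13627044 314.24542647]
 [197.97085009 334.11847796]
 [193.1697222  314.18792823]
 [189.72298452 334.05216371]]
```

View pics/f.png

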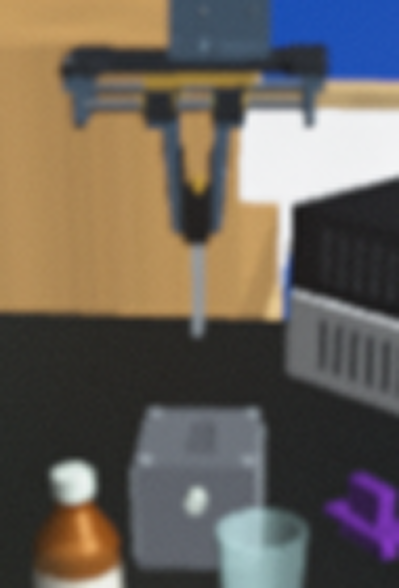

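The plate hangs upright over the cell, its lower edge at crop (197,336) against a predicted (198,334). I overshot y by about 4 mm, which I correct. First I check the electrode's place along y in the grip, from the brass terminal in the first pictures and an edge fit now.

```bash
python3 - <<'E'
from h import *
f=cv2.imread('pics/top0.png');h=cv2.cvtColor(f,cv2.COLOR_BGR2HSV).astype(float)
sub=np.s_[202:214,130:150];w=np.where((h[...,0]>10)&(h[...,0]<32)&(h[...,1]>100),h[...,1]*h[...,2],0)[sub]
yy,xx=np.mgrid[sub];b=[(xx*w).sum()/w.sum(),(yy*w).sum()/w.sum()];print('brass0',b,ray('top',[b,b],[117.,122.]))
g=grab_frame('side');h=cv2.cvtColor(g,cv2.COLOR_BGR2HSV).astype(int)
col=g[105:128,264:271].astype(int).sum(2);print(col)
G=cv2.cvtColor(g,cv2.COLOR_BGR2HSV);m=(G[...,0]>10)&(G[...,0]<32)&(G[...,1]>150);ys,xs=np.nonzero(m[78:95,262:272]);print('brass now',xs.mean()+262,ys.mean()+78,len(xs))
x,y,z=state()['ee_pos'];print(proj('side',[[x,y,z+13],[x,y,z+18],[x,y,z-92]]))
E
python3 -m pendant '4 -1.3 0 0 0 0;0 0 0 0 0 0;0 0 0 0 0 0'
```

```text
brass0 [np.float64(136.21848833079503), np.float64(207.84252442496734)] [[481.55850432 318.46651653]
 [481.32035481 316.72353276]]
[[433 441 452 451 440 424 416]
 [429 439 449 451 440 424 415]
 [424 438 449 449 438 422 414]
 [426 436 448 449 440 424 417]
 [427 433 446 448 440 425 418]
 [426 438 449 452 445 418 417]
 [426 437 447 451 439 426 414]
 [423 442 448 452 439 423 417]
 [427 438 452 453 437 426 422]
 [384 409 434 448 426 401 391]
 [272 332 405 427 374 315 293]
 [172 266 383 403 319 218 171]
 [141 256 381 392 287 171 117]
 [142 245 361 375 268 149 116]
 [134 216 303 302 216 139 114]
 [127 155 206 199 159 124 116]
 [113 116 130 135 126 116 115]
 [115 115 113 113 110 113 117]
 [116 113 113 119 113 118 109]
 [116 114 115 114 113 117 111]
 [117 118 110 121 115 116 116]
 [115 120 119 120 114 122 115]
 [116 118 115 115 116 113 114]]
brass now 266.8 83.5 10
[[266.23592684  83.26926887]
 [266.21977607  81.58186919]
 [266.5523865  117.12807175]]
time_s: 17.9
ee_pos: [529.5, -319.8, 263.9]
ee_rot: [180.0, 0.0, 94.0]
force: [-0.0, -0.4, 0.1]
gripper_width: 17.8
gripper_force: 40.0
```

The electrode is centred in the grip (brass y 317.6 against TCP 317.7). I lower it to TCP z≈187, which puts the lower edge about 10 mm above the slot.

```bash
python3 -m pendant '0.5 0 15 0 0 0;0 0 20 0 0 0;0 0 18 0 0 0;0 0 10 0 0 0;0 0 7 0 0 0;0 0 4 0 0 0;0 0 2.5 0 0 0;0 0 0 0 0 0';python3 -m pendant '0 0 0 0 0 0;0 0 0 0 0 0;0 0 0 0 0 0;0 0 0 0 0 0;0 0 0 0 0 0'
python3 - <<'E'
from h import *
g=grab_frame('side');f=grab_frame('top')
cv2.imwrite('pics/g.png',np.hstack([crop(g,225,70,80,110,5),crop(f,325,150,66,110,5)]))
s=state();print(s['ee_pos'],s['ee_rot'],s['gripper_force'])
x,y,z=s['ee_pos'];print((proj('side',[[x,y-22,z-92],[x,y+22,z-92]])-[225,70])*5)
E
```

```text
time_s: 18.7
ee_pos: [529.6, -319.7, 187.5]
ee_rot: [180.0, 0.0, 94.0]
force: [-0.0, -0.3, -0.9]
gripper_width: 17.7
gripper_force: 40.0
time_s: 19.2
ee_pos: [529.4, -319.6, 187.4]
ee_rot: [180.0, 0.0, 94.0]
force: [-0.1, 0.0, -0.8]
gripper_width: 17.7
gripper_force: 40.0
[ 529.44547234 -319.62470129  187.29399864] [1.79994805e+02 5.19117879e-03 9.39518220e+01] 39.999573826789856
[[214.90689181 339.25295637]
 [206.40654675 366.05332192]]
```

View pics/g.png

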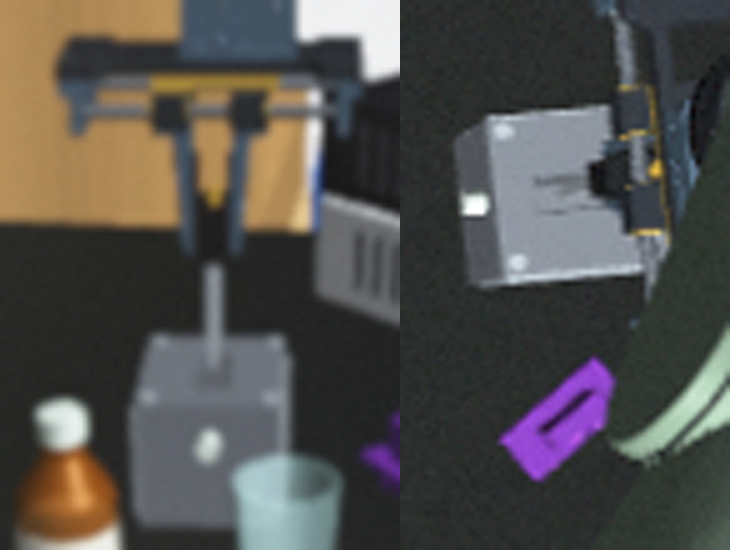

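The plate hangs upright over the open slot, lower edge at crop (212,366), where it was predicted, and centred across the slot. The top view shows it lined up with the slot lines. I hand in.

```bash
python3 -c "from workcell import *;print(job_done())"
```

```text
the job is handed in; nothing more can be done
None
```

The job is handed in, with no verdict returned: the plug is seated and released in the block's long slot, and the electrode is held still and upright about 10 mm above the cell's slot, lined up with it.

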